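Add a cork ring to the pile on the bench lift

ROBOT

A 6-joint arm with a two-finger parallel gripper is mounted at the origin on the work surface. World frame = base frame: x ahead of the robot, y to its left, z up, the work surface at z = 0. Lengths are in m, angles in rad, forces in N, time in s.
With the tool pointing down it reaches from about 0.4 to 0.825 m from the base axis. Payload 7 kg.
Tool frame: the origin (TCP) lies between the finger pads; the fingertips stand 17 mm ahead of it and the grasp point (between the pads) lies 2 mm behind it; x points along the fingers, z is the direction in which the jaws open and shut, and the axes are right-handed (so a half turn about x gives the same grasp; the last joint's range is limited). The gripper opens to 88 mm and grips with 3 to 60 N. Pads are 19 mm wide; open, the fingers measure 130 mm over their backs; the gripper's body (78 mm by 193 mm) begins 47 mm behind the grasp point.
Start: joints at [-1.032, 0.359, 0.012, 0, -1.224, -0.288], TCP at [0.167, -0.654, 0.244] pointing down, gripper open.
Joint ranges: [-3.07, 3.07], [-1.43, 2.12], [-1.02, 1.25], [-3.03, 1.67], [-3.05, -0], [-3.03, 3.03]. Speed limits (rad/s): [2.39, 2.39, 3.01, 3.14, 3.14, 3.14].

INTERFACE

Orientations are given as [roll, pitch, yaw] about the fixed x, y, z axes, in that order (R = Rz(yaw) Ry(pitch) Rx(roll)).
In Python, from station import * gives the robot as it stands.
- The arm moves only by the tool step_arm, never from a script. Its argument "deltas" is a list of rows, each a list of 5 numbers: the shift along the tool's x, y, z in cm, then the turn about the tool's x in degrees, then the closure, from 0 (fully open) to 1 (shut). In form: [[dx, dy, dz, roll, fingers], ...]. A call has exactly 10 rows; each row is the pose to reach, as a shift and turn from the pose commanded when the call began, along the tool's axes at that moment; what a row does not reach only later rows make up. A row lasts 1/12 s, in which the tool goes at most 41.7 mm and 7.16 degrees, less where a joint would pass 70% of its speed; a pose out of reach is approached as far as the arm can. A call with a gripper value outside its range is refused whole. The fingers move at their own pace and stop on an object; "squeeze" is the grip in N (left out, the last holds). Time passes only in rows, so rows that repeat a pose let the fingers close, or fill a call up. It gives the time, the measured TCP pose, the force and the opening at its end, in the units of the state.
- get_state(): the state, without advancing time (a new reading comes with each control period).
- grab_frame(name): name is "side" or "top"; returns a dict with "pixels" (384x512x3 uint8, red, green, blue), "range_z" (384x512 float32, m along the optical axis (not along the pixel's ray), 0 where there is no reading), "fx", "fy", "cx", "cy" (pixels), "k1" (the pictures are not rectified: a ray, as slopes to the right and down, at radius r is drawn at 1 + k1 r^2 times it, then the intrinsics apply), "view" (4x4, takes a point from world to camera coordinates). Camera axes: x right, y down, z forward; pixel columns grow to the right and rows downward; lengths in m; the calibration is good to about 2 mm. A picture is of the moment at which its call begins.
- job_done(): hands the job in, once; it reports no verdict.
Trained networks look in the newest picture that a camera, given by its name, has taken for a name from the list of things; names that differ only in an ending like _2 or _b are one class to them, and where a whole thing is asked for, a point or a joint stands for the part that bears it (a point fixed in the world has none). Each returns a list of dicts, best first, with "conf" (0 to 1); they miss things now and then, are a little off and sometimes report something else, mostly with a low value. They report only what shows in the picture. A call takes as long as a camera call. They do not tell look-alikes from the thing itself.
- boxes_of(thing, camera): "extent" ([left, top, right, bottom] in pixels, round what is visible of it).
- masks_of(thing, camera): "mask" (384x512 bool, what is visible of it) and "extent" ([left, top, right, bottom] in pixels, round what is visible of it).
The state is a dict: "t": time; "q": joint angles; "qd": joint speeds; "joint_efforts": joint torques, N m; "eef_pos": TCP position; "ee_rot": TCP orientation; "force": force on the tool from outside, world axes, zero at the start; "moment": the same for the moment, N m; "width": finger opening in m.
Only numpy, scipy, OpenCV 4.12 (cv2) and the standard library are available. Lean on these libraries where they do the work, as an engineer would, in place of code of your own. Each camera call takes 0.05 s, during which the arm holds its last target.

TASK

Pick up the loose cork ring from the bench and add it to the top of the pile of cork rings on the white bench lift, lying flat and centred on the pile. Nobody knows how high the lift was left, so lower the ring until you gently feel it rest on the pile, and only then let it go. Leave the white and the blue ring where they are.

Things in the scene. Friction and masses are not known exactly. Their poses are not given: they have to be found in the camera images.
- cork_ring_center (a point): centre (half-way up, in the hole) of the loose cork ring, speckled brown, 60 mm outside diameter, 28 mm hole, 25 mm high, 35 to 70 g, rigid, flat on the bench at the start; z is the ring's axis. Can be gripped from above across its 60 mm diameter in any direction, with 25 mm free all round
- lift: fixed white bench lift, 142 mm square foot, 95 mm high housing; origin at bench level on its upright centre line. Above: bellows and a 120 mm square platform, in whose middle two cork rings like the loose one are piled (60 mm wide, held by a peg ending below their top). The pile's top is 157 to 222 mm above the bench, different each time and not reported; it does not yield to light pressing
- white_ring_center (a point): centre of a white plastic ring of the same size lying on the bench, not to be disturbed
- blue_ring_center (a point): centre of a blue plastic ring of the same size lying on the bench, not to be disturbed. (An amber bottle 150 mm high and a beaker 100 mm high stand clear of the work, at the bench's far right and far left.)
Things that resemble listed ones, but are neither listed nor needed, are in the scene too. Of the things shaped like the part that bears cork_ring_center, the cork one is meant.

How it is judged:
On the way, in this order (a step that is already met when the one before it is completed fails the run):
1. the cork ring is held in the gripper, its centre more than 60 mm above the bench, not touching the lift or its pile (height (world z) of cork_ring_center above 0.06 m and contact force between cork_ring and the fingers above 0.5 N and contact force between cork_ring and lift below 0.05 N), for 0.1 s.
2. the cork ring, still held, touches the pile, within 20 mm of its centre (contact force between cork_ring and lift above 0.3 N and contact force between cork_ring and the fingers above 0.5 N and horizontal distance between cork_ring_center and lift below 0.02 m), for 0.05 s.
At the end, for the whole second after the job is handed in: The cork ring rests, released and at rest, on top of the pile on the lift: its centre within 15 mm of the pile's centre line, flat within 10 degrees. The white and blue rings have not moved by more than 15 mm (horizontal distance between cork_ring_center and lift below 0.015 m and height (world z) of cork_ring_center above 0.165 m and angle between cork_ring_center's own z axis and vertical below 0.17 rad and contact force between cork_ring and lift above 0.1 N and linear speed of cork_ring below 0.02 m/s); the robot touches nothing.
It fails at once if the white ring is moved by more than 15 mm (distance of white_ring_center from where it was at the start of the episode above 0.015 m).
It fails at once if the blue ring is moved by more than 15 mm (distance of blue_ring_center from where it was at the start of the episode above 0.015 m).
It fails at once if the cork ring is dropped: it falls free at more than 0.3 m/s (a drop of about 5 mm) (contact force between cork_ring and the fingers below 0.02 N and contact force between cork_ring and lift below 0.02 N and linear speed of cork_ring above 0.3 m/s).
It fails at once if the cork ring is pressed on the pile with more than 45 N (contact force between cork_ring and lift above 45 N).
It also fails if it takes over 48 s, if anything falls off the work surface, if the arm or the gripper's body presses on something with over 40 N, if the wrist force passes 120 N, or if a joint passes its speed limit or range.

## Working session

There is one attempt and no reset: what is moved stays moved. The work goes in short steps, Python scripts to look and compute and a tool call to move; the robot and the scene stay as the last step left them, time stands still between calls to the robot, and variables do not carry over. Pictures are saved under pics/ and viewed, and the job is handed in when it is done.

Besides the shell and the picture viewer there is one more tool, called after "Emit:" in YAML: its name, and indented under it one key for each argument. step_arm: Moves the arm, as the interface text tells. Its arguments: {"type":"object","properties":{"deltas":{"type":"array"},"squeeze":{"type":"number"}},"required":["deltas"]}

```bash
mkdir -p pics; ls
cat > h.py <<'E'
from station import *
import numpy as np, cv2, pickle
def snap(tag):
    out={}
    for n in("side","top"):
        f=grab_frame(n); out[n]=f
        cv2.imwrite(f"pics/{tag}_{n}.png",cv2.cvtColor(f["pixels"],cv2.COLOR_RGB2BGR))
    pickle.dump(out,open(f"{tag}.pkl","wb")); return out
def cloud(f):
    h,w=f["range_z"].shape
    v,u=np.mgrid[0:h,0:w].astype(float)
    K=np.array([[f["fx"],0,f["cx"]],[0,f["fy"],f["cy"]],[0,0,1.]])
    p=cv2.undistortPoints(np.stack([u.ravel(),v.ravel()],1)[:,None],K,np.array([f["k1"],0,0,0.]))[:,0].reshape(h,w,2)
    z=f["range_z"]; c=np.stack([p[...,0]*z,p[...,1]*z,z],-1)
    V=np.array(f["view"]); W=(c-V[:3,3])@V[:3,:3]
    W[z<=0]=np.nan
    return W
E
python3 - <<'E'
from h import *
o=snap("a")
s=get_state();print(s)
for n in o:
    print(n,{k:o[n][k] for k in("fx","fy","cx","cy","k1")}, np.round(o[n]["view"],3).tolist())
    for t in("cork_ring_center","lift","white_ring_center","blue_ring_center"):
        W=cloud(o[n])
        for m in masks_of(t,n):
            P=W[m["mask"]];P=P[~np.isnan(P[:,0])]
            print(n,t,round(m["conf"],2),np.round(m["extent"]),m["mask"].sum(),np.round(np.percentile(P,[2,50,98],axis=0),3).tolist() if len(P) else None)
E
```

```text
pics
{'t': 0.1, 'q': array([-1.03191164e+00,  3.59309993e-01,  1.11403665e-02, -2.93857181e-04,
       -1.22407954e+00, -2.88110207e-01]), 'qd': array([ 0.00015725, -0.00190992,  0.00177271,  0.00160768,  0.0003736 ,
        0.00214928]), 'joint_efforts': array([-1.22171434e-03, -5.84165025e+01,  2.93753314e+01,  7.01560602e+00,
        1.02121293e-02, -6.74826288e-05]), 'eef_pos': array([ 0.16738083, -0.65349529,  0.242718  ]), 'ee_rot': array([0.10022642, 1.56931745, 1.92169717]), 'force': array([0.2013007 , 0.08697966, 0.06431212]), 'moment': array([ 0.00055371, -0.01907603,  0.00833473]), 'width': 0.08766269428932157}
side {'fx': 430.544782807656, 'fy': 430.544782807656, 'cx': 254.93429790838454, 'cy': 191.5889935477503, 'k1': -0.06068547094069815} [[0.787, -0.617, 0.009, -0.451], [-0.323, -0.424, -0.846, 0.218], [0.526, 0.663, -0.533, 0.612], [0.0, 0.0, 0.0, 1.0]]
side cork_ring_center 0.94 [296. 195. 327. 228.] 652 [[0.614, -0.128, 0.003], [0.635, -0.105, 0.023], [0.667, -0.073, 0.027]]
side cork_ring_center 0.74 [351. 220. 389. 250.] 774 [[0.651, -0.247, 0.002], [0.671, -0.224
[... 929 characters left out ...]
91. 136. 321. 168.] 731 [[0.613, -0.124, -0.0], [0.64, -0.096, 0.023], [0.668, -0.07, 0.026]]
top cork_ring_center 0.67 [233. 148. 262. 186.] 710 [[0.582, -0.013, 0.002], [0.609, 0.015, 0.023], [0.638, 0.042, 0.026]]
top lift 0.71 [ 94. 152. 206. 255.] 7540 [[0.448, 0.098, 0.007], [0.51, 0.156, 0.123], [0.583, 0.238, 0.174]]
top white_ring_center 0.97 [375. 194. 408. 228.] 836 [[0.511, -0.284, -0.001], [0.538, -0.256, 0.023], [0.566, -0.229, 0.026]]
top blue_ring_center 0.64 [286. 230. 314. 262.] 682 [[0.437, -0.116, -0.001], [0.464, -0.09, 0.023], [0.49, -0.064, 0.026]]
top blue_ring_center 0.39 [292. 137. 323. 169.] 690 [[0.613, -0.123, 0.003], [0.64, -0.096, 0.023], [0.668, -0.07, 0.026]]
```

Run:
```python
import cv2,numpy as np
t=cv2.imread("pics/a_top.png");s=cv2.imread("pics/a_side.png")
cv2.imwrite("pics/a_crop.png",cv2.resize(t[110:200,220:420],None,fx=4,fy=4,interpolation=cv2.INTER_CUBIC))
```

```text
(no output)
```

View pics/a_top.png

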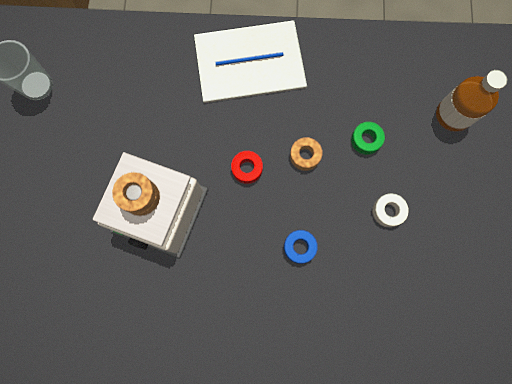

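View pics/a_side.png

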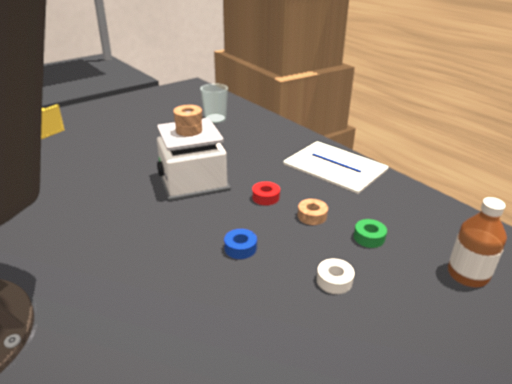

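```bash
sleep 1
```

```text
(no output)
```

View pics/a_crop.png

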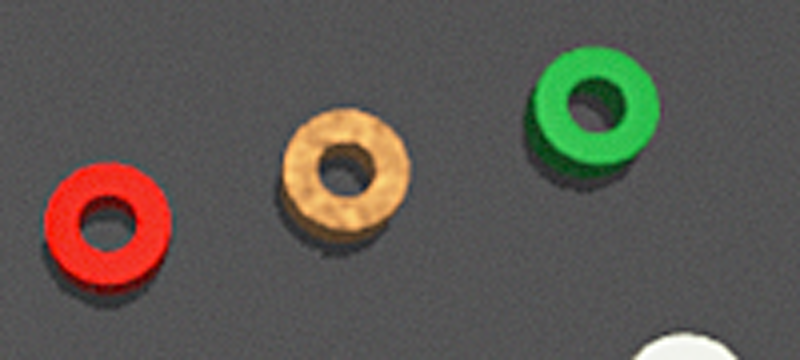

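```bash
cat >> h.py <<'E'
from scipy.optimize import least_squares
def disc(P,r=0.030,rin=0.014):
    # fit annulus centre to top-surface points: minimise excess outside [rin,r]
    c0=(np.percentile(P,[2,98],axis=0).mean(0))
    f=lambda c:np.r_[np.maximum(np.hypot(*(P-c).T)-r,0),np.maximum(rin-np.hypot(*(P-c).T),0)]
    return least_squares(f,c0,loss="soft_l1",f_scale=0.001).x
E
python3 - <<'E'
from h import *
o=pickle.load(open("a.pkl","rb"))
for n in o:
    W=cloud(o[n])
    x,y,z=W[...,0],W[...,1],W[...,2]
    for nm,cx,cy in(("cork",.64,-.097),("white",.538,-.257),("blue",.464,-.09)):
        s=(np.hypot(x-cx,y-cy)<.045)&(z>.018)&(z<.032); P=W[s]
        print(n,nm,s.sum(),"mid",np.round((np.percentile(P[:,:2],1,axis=0)+np.percentile(P[:,:2],99,axis=0))/2,4),"fit",np.round(disc(P[:,:2]),4),"z",np.round(np.median(P[:,2]),4))
    s=(x>.4)&(x<.64)&(y>.06)&(y<.28)&(z>.10)
    zz=z[s]; h,e=np.histogram(zz,np.arange(.1,.25,.004)); print(n,[(round(a,3),b) for a,b in zip(e,h)if b>20])
    top=np.percentile(zz,98)
    s2=s&(z>top-.007); P=W[s2]
    print(n,"pile top",top,np.round(np.median(P[:,2]),4),"mid",np.round((np.percentile(P[:,:2],1,axis=0)+np.percentile(P[:,:2],99,axis=0))/2,4),"fit",np.round(disc(P[:,:2]),4),s2.sum(), np.round(np.ptp(P[:,:2],axis=0),3))
E
```

```text
side cork 423 mid [ 0.6428 -0.0997] fit [ 0.6429 -0.0994] z 0.0255
side white 696 mid [ 0.5396 -0.2587] fit [ 0.5402 -0.258 ] z 0.0249
side blue 553 mid [ 0.4643 -0.0928] fit [ 0.4649 -0.0919] z 0.0254
side [(np.float64(0.1), np.int64(138)), (np.float64(0.104), np.int64(62)), (np.float64(0.108), np.int64(34)), (np.float64(0.116), np.int64(78)), (np.float64(0.12), np.int64(104)), (np.float64(0.124), np.int64(881)), (np.float64(0.128), np.int64(53)), (np.float64(0.132), np.int64(44)), (np.float64(0.136), np.int64(44)), (np.float64(0.14), np.int64(53)), (np.float64(0.144), np.int64(48)), (np.float64(0.148), np.int64(55)), (np.float64(0.152), np.int64(44)), (np.float64(0.156), np.int64(51)), (np.float64(0.16), np.int64(51)), (np.float64(0.164), np.int64(57)), (np.float64(0.168), np.int64(74)), (np.float64(0.172), np.int64(100)), (np.float64(0.176), np.int64(147))]
side pile top 0.17700601958375592 0.176 mid [0.524  0.1737] fit [0.5247 0.1732] 286 [0.058 0.062]
top cork 595 mid [ 0.6418 -0.0971] fit [ 0.642  -0.0974] z 0.0234
top white 663 mid [ 0.5394 -0.2573] fit [ 0.5398 -0.2576] z 0.0234
top blue 676 mid [ 0.4643 -0.0906] fit [ 0.4645 -0.0908] z 0.0234
top [(np.float64(0.116), np.int64(51)), (np.float64(0.12), np.int64(2739)), (np.float64(0.124), np.int64(1176)), (np.float64(0.128), np.int64(25)), (np.float64(0.132), np.int64(28)), (np.float64(0.136), np.int64(26)), (np.float64(0.14), np.int64(26)), (np.float64(0.144), np.int64(43)), (np.float64(0.148), np.int64(25)), (np.float64(0.152), np.int64(33)), (np.float64(0.156), np.int64(43)), (np.float64(0.16), np.int64(78)), (np.float64(0.164), np.int64(209)), (np.float64(0.168), np.int64(133)), (np.float64(0.172), np.int64(870))]
top pile top 0.174610352598713 0.1733 mid [0.5221 0.1744] fit [0.5225 0.1745] 1012 [0.059 0.059]
```

```bash
cat >> h.py <<'E'
from scipy.spatial.transform import Rotation as Ro
def tool():
    s=get_state(); R=Ro.from_euler("xyz",s["ee_rot"]).as_matrix(); return s,R
def want(p):
    s,R=tool(); d=R.T@(np.array(p)-s["eef_pos"])*100
    print("t",s["t"],"pos",np.round(s["eef_pos"],4),"delta cm",np.round(d,2)); return d
E
python3 - <<'E'
from h import *
s,R=tool(); print(np.round(R,4))
want([.642,-.098,.243]);
E
```

```text
[[-0.000e+00 -9.687e-01 -2.482e-01]
 [ 1.000e-04 -2.482e-01  9.687e-01]
 [-1.000e+00  0.000e+00  1.000e-04]]
t 0.5 pos [ 0.1675 -0.6538  0.2435] delta cm [ 5.000e-02 -5.976e+01  4.207e+01]
```

Emit:
step_arm:
  deltas:
    - [0, -1.5, 1.05, 0, 0]
    - [0, -4.5, 3.15, 0, 0]
    - [0, -7.8, 5.5, 0, 0]
    - [0, -11, 7.75, 0, 0]
    - [0, -14.3, 10.05, 0, 0]
    - [0, -17.6, 12.4, 0, 0]
    - [0, -20.9, 14.7, 0, 0]
    - [0, -24.2, 17, 0, 0]
    - [0, -27.5, 19.35, 0, 0]
    - [0, -30.8, 21.7, 0, 0]
  squeeze: 15

```text
t: 1.33
eef_pos: [0.413, -0.3655, 0.244]
ee_rot: [-2.232, 1.57, -0.411]
force: [0.7, -0.7, -0.3]
width: 0.0876
```

Emit:
step_arm:
  deltas:
    - [0, -3.3, 2.3, 0, 0]
    - [0, -6.6, 4.65, 0, 0]
    - [0, -9.9, 7, 0, 0]
    - [0, -13.2, 9.3, 0, 0]
    - [0, -16.5, 11.6, 0, 0]
    - [0, -19.8, 13.9, 0, 0]
    - [0, -23, 16.2, 0, 0]
    - [0, -26, 18.3, 0, 0]
    - [0, -28, 19.7, 0, 0]
    - [0, -28.96, 20.37, 0, 0]

```text
t: 2.17
eef_pos: [0.6438, -0.0953, 0.2431]
ee_rot: [0.117, 1.571, 1.941]
force: [0.1, -0.7, 0.7]
width: 0.0874
```

Run:
```python
from h import *
o=snap("b")
want([.642,-.098,.021]); s,R=tool(); print(s["q"].round(3),s["force"].round(2),np.round(R,4)); want([.642,-.098,.021])
W=cloud(o["top"]); x,y,z=W[...,0],W[...,1],W[...,2]
```

```text
t 2.2667 pos [ 0.6429 -0.0964  0.2429] delta cm [22.19  0.12 -0.13]
[ 0.151  0.319 -0.048 -0.    -1.205 -1.468] [ 0.47 -0.09 -0.01] [[-7.000e-04 -9.682e-01 -2.503e-01]
 [-1.000e-04 -2.503e-01  9.682e-01]
 [-1.000e+00  7.000e-04  1.000e-04]]
t 2.2667 pos [ 0.6429 -0.0964  0.2429] delta cm [22.19  0.12 -0.13]
```

View pics/b_side.png

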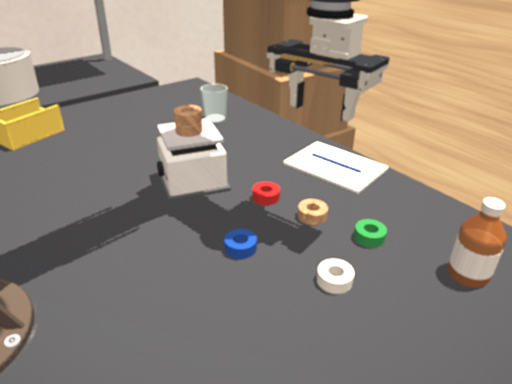

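The open gripper is above the cork ring, which sits at side pixel (313,212). Red is at (266,192), green at (370,233), and the remaining look-alikes are well clear. I'm descending.

Emit:
step_arm:
  deltas:
    - [1.5, 0, 0, 0, 0]
    - [4, 0.1, -0.1, 0, 0]
    - [6.5, 0.1, -0.1, 0, 0]
    - [9, 0.1, -0.1, 0, 0]
    - [11.5, 0.1, -0.1, 0, 0]
    - [13.5, 0.1, -0.1, 0, 0]
    - [15.5, 0.1, -0.1, 0, 0]
    - [17, 0.1, -0.1, 0, 0]
    - [17.5, 0.1, -0.1, 0, 0]
    - [17.5, 0.1, -0.1, 0, 0]

```text
t: 3.1
eef_pos: [0.6399, -0.1002, 0.0674]
ee_rot: [1.427, 1.568, -3.036]
force: [-0.5, -0.9, -0.5]
width: 0.0878
```

Run:
```python
from h import *
o=snap("c")
want([.642,-.098,.021])
for n in o:
  cv2.imwrite(f"pics/c_{n}_crop.png",cv2.resize(cv2.imread(f"pics/c_{n}.png")[90:280,200:400],None,fx=3,fy=3,interpolation=cv2.INTER_CUBIC))
```

```text
t 3.2 pos [ 0.6415 -0.0999  0.0696] delta cm [ 4.86 -0.09  0.17]
```

View pics/c_side_crop.png

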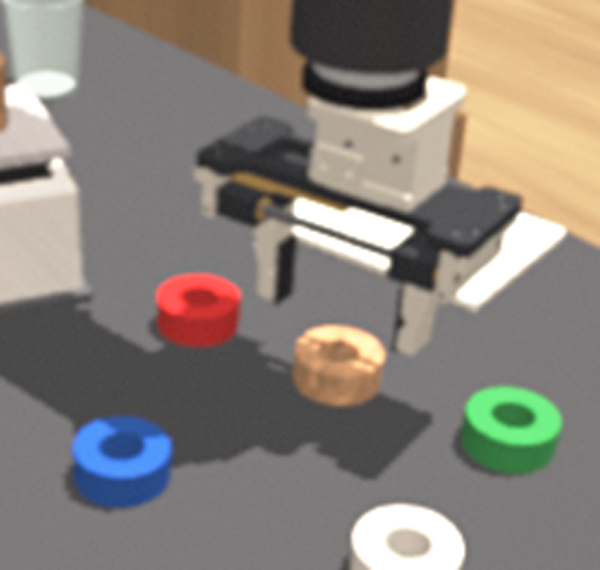

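View pics/c_top_crop.png

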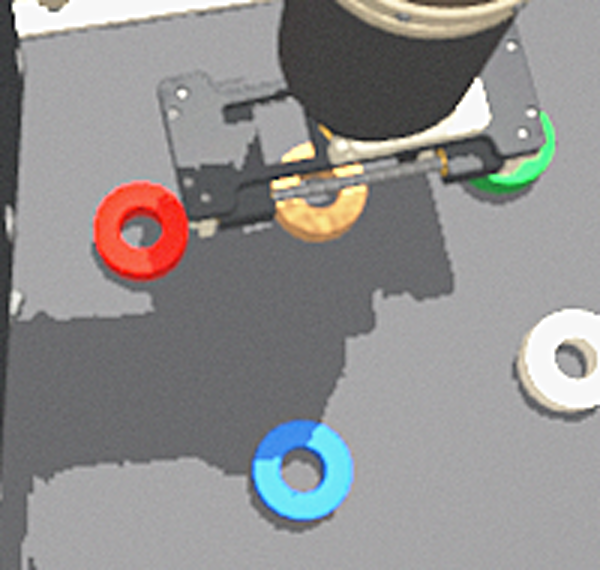

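The fingers straddle the cork ring on both sides. The red ring (266,192) and green ring (370,233) are clear. I'll go down and grip.

Emit:
step_arm:
  deltas:
    - [1, 0, 0.1, 0, 0]
    - [2.5, 0, 0.1, 0, 0]
    - [3.8, 0, 0.1, 0, 0]
    - [4.5, 0, 0.1, 0, 0]
    - [4.7, 0, 0.1, 0, 0]
    - [4.7, 0, 0.1, 0, 0]
    - [4.7, 0, 0.1, 0, 1]
    - [4.7, 0, 0.1, 0, 1]
    - [4.7, 0, 0.1, 0, 1]
    - [4.7, 0, 0.1, 0, 1]
  squeeze: 15

```text
t: 4.03
eef_pos: [0.6414, -0.0982, 0.0222]
ee_rot: [-1.73, 1.57, 0.091]
force: [-0.3, -0.4, -0.5]
width: 0.0664
```

Emit:
step_arm:
  deltas:
    - [0, 0, 0, 0, 1]
    - [0, 0, 0, 0, 1]
    - [0, 0, 0, 0, 1]
    - [0, 0, 0, 0, 1]
    - [0, 0, 0, 0, 1]
    - [0, 0, 0, 0, 1]
    - [0, 0, 0, 0, 1]
    - [0, 0, 0, 0, 1]
    - [0, 0, 0, 0, 1]
    - [0, 0, 0, 0, 1]

```text
t: 4.87
eef_pos: [0.6413, -0.0982, 0.0219]
ee_rot: [-1.911, 1.57, -0.089]
force: [-2.2, 0.5, 6.1]
width: 0.059
```

Emit:
step_arm:
  deltas:
    - [-0.5, 0, 0, 0, 1]
    - [-2, 0, 0, 0, 1]
    - [-4.5, 0, 0, 0, 1]
    - [-7.5, 0, 0, 0, 1]
    - [-10.5, 0, 0, 0, 1]
    - [-13.5, 0, 0, 0, 1]
    - [-16.5, 0, 0, 0, 1]
    - [-19.5, 0, 0, 0, 1]
    - [-22, 0, 0, 0, 1]
    - [-23, 0, 0, 0, 1]

```text
t: 5.7
eef_pos: [0.6422, -0.0985, 0.256]
ee_rot: [-1.849, 1.565, -0.027]
force: [0.7, -0.7, 1.2]
width: 0.0591
```

Run:
```python
from h import *
o=snap("d")
d=want([.523,.174,.251]); s,R=tool(); print(s["width"],s["force"].round(2))
```

```text
t 5.8 pos [ 0.6418 -0.0983  0.2538] delta cm [ 0.24  4.75 29.32]
0.05875066640600496 [ 0.41  0.01 -1.32]
```

View pics/d_side.png

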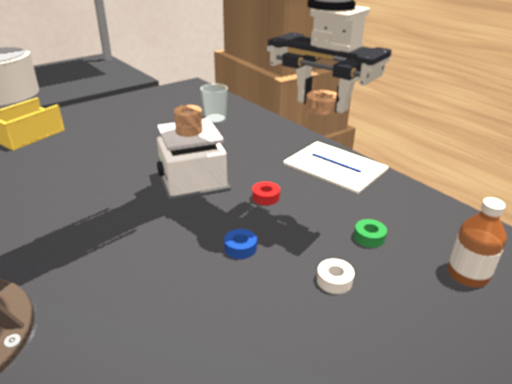

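The ring is held between the fingers at side pixel (321,102). I'm moving it over the pile.

Emit:
step_arm:
  deltas:
    - [0, 0.25, 1.5, 0, 1]
    - [0, 0.75, 4.5, 0, 1]
    - [0, 1.3, 8, 0, 1]
    - [0, 1.85, 11.5, 0, 1]
    - [0, 2.4, 15, 0, 1]
    - [0, 3, 18.5, 0, 1]
    - [0, 3.55, 22, 0, 1]
    - [0, 4.15, 25.5, 0, 1]
    - [0, 4.6, 28.3, 0, 1]
    - [0, 4.75, 29.3, 0, 1]

```text
t: 6.63
eef_pos: [0.5197, 0.1765, 0.2496]
ee_rot: [1.598, 1.568, -2.861]
force: [-0.7, 0.3, -0.5]
width: 0.0592
```

Emit:
step_arm:
  deltas:
    - [0, 0, 0, 0, 1]
    - [0, 0, 0, 0, 1]
    - [0, 0, 0, 0, 1]
    - [0.5, 0, 0, 0, 1]
    - [1, 0, 0, 0, 1]
    - [1.5, 0, 0, 0, 1]
    - [2, 0, 0, 0, 1]
    - [2.5, 0, 0, 0, 1]
    - [2.7, 0, 0, 0, 1]
    - [2.7, 0, 0, 0, 1]

```text
t: 7.47
eef_pos: [0.522, 0.1734, 0.2238]
ee_rot: [1.909, 1.57, -2.553]
force: [-0.0, 0.2, -0.6]
width: 0.0589
```

Run:
```python
from h import *
o=snap("e")
d=want([.523,.174,.196]); s,R=tool(); print(s["width"],s["force"].round(2),s["q"].round(2))
for n in o:
    W=cloud(o[n]); x,y,z=W[...,0],W[...,1],W[...,2]
    px=o[n]["pixels"].astype(int)
    hsv=cv2.cvtColor(o[n]["pixels"],cv2.COLOR_RGB2HSV)
    br=(hsv[...,0]>6)&(hsv[...,0]<22)&(hsv[...,1]>90)
    s_=br&(np.hypot(x-.523,y-.174)<.06)
    for lo,hi in((.125,.178),(.19,.235)):
        P=W[s_&(z>lo)&(z<hi)]
        if len(P)>5: print(n,lo,len(P),np.round(np.percentile(P,[2,50,98],axis=0),3).tolist())
    sl=np.s_[60:260,90:290]
    cv2.imwrite(f"pics/e_{n}_crop.png",cv2.resize(cv2.cvtColor(o[n]["pixels"][sl],cv2.COLOR_RGB2BGR),None,fx=3,fy=3,interpolation=cv2.INTER_CUBIC))
```

```text
t 7.5667 pos [0.5224 0.1738 0.2246] delta cm [ 2.86 -0.07  0.01]
0.05936294188718669 [ 0.66 -0.2  -0.37] [ 0.68  0.17 -0.29  0.   -1.11 -2.  ]
side 0.125 738 [[0.496, 0.144, 0.13], [0.515, 0.154, 0.163], [0.547, 0.194, 0.177]]
side 0.19 382 [[0.495, 0.143, 0.205], [0.511, 0.163, 0.222], [0.54, 0.201, 0.228]]
top 0.125 419 [[0.493, 0.145, 0.129], [0.504, 0.158, 0.167], [0.531, 0.194, 0.175]]
top 0.19 329 [[0.493, 0.152, 0.205], [0.5, 0.169, 0.225], [0.517, 0.197, 0.227]]
```

View pics/e_side_crop.png

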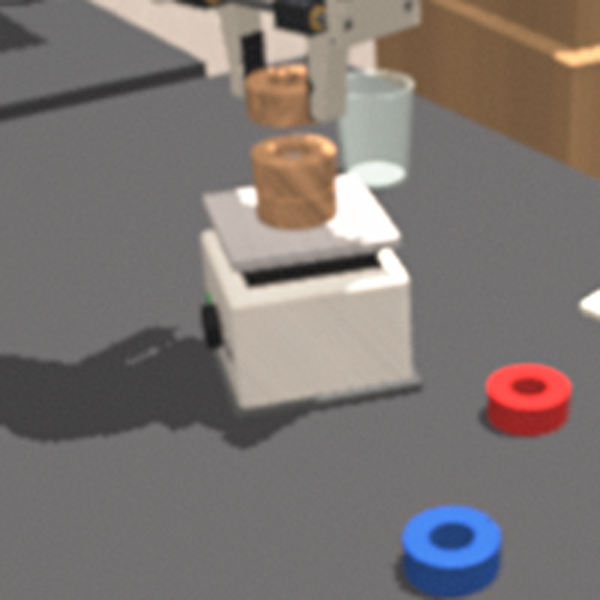

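View pics/e_top_crop.png

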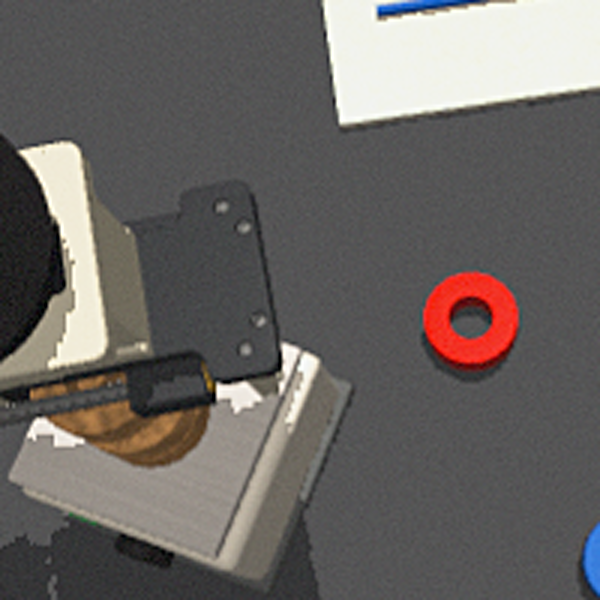

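The held ring at crop (283,97) sits concentric above the pile at crop (293,180). The measured gap is about 28 mm. I'll approach most of the way, then creep.

Emit:
step_arm:
  deltas:
    - [0.3, 0, 0, 0, 1]
    - [0.7, 0, 0, 0, 1]
    - [1.1, 0, 0, 0, 1]
    - [1.5, 0, 0, 0, 1]
    - [1.8, 0, 0, 0, 1]
    - [2.0, 0, 0, 0, 1]
    - [2.2, 0, 0, 0, 1]
    - [2.2, 0, 0, 0, 1]
    - [2.2, 0, 0, 0, 1]
    - [2.2, 0, 0, 0, 1]

```text
t: 8.4
eef_pos: [0.5224, 0.1738, 0.2027]
ee_rot: [-1.326, 1.57, 0.496]
force: [0.3, 0.1, -1.0]
width: 0.0589
```

Emit:
step_arm:
  deltas:
    - [0.03, 0, 0, 0, 1]
    - [0.06, 0, 0, 0, 1]
    - [0.1, 0, 0, 0, 1]
    - [0.13, 0, 0, 0, 1]
    - [0.16, 0, 0, 0, 1]
    - [0.2, 0, 0, 0, 1]
    - [0.2, 0, 0, 0, 1]
    - [0.2, 0, 0, 0, 1]
    - [0.2, 0, 0, 0, 1]
    - [0.2, 0, 0, 0, 1]

```text
t: 9.23
eef_pos: [0.5223, 0.1738, 0.2006]
ee_rot: [-0.92, 1.571, 0.902]
force: [0.4, 0.2, -0.5]
width: 0.0589
```

Emit:
step_arm:
  deltas:
    - [0.05, 0, 0, 0, 1]
    - [0.1, 0, 0, 0, 1]
    - [0.15, 0, 0, 0, 1]
    - [0.15, 0, 0, 0, 1]
    - [0.15, 0, 0, 0, 1]
    - [0.15, 0, 0, 0, 1]
    - [0.15, 0, 0, 0, 1]
    - [0.15, 0, 0, 0, 1]
    - [0.15, 0, 0, 0, 1]
    - [0.15, 0, 0, 0, 1]

```text
t: 10.07
eef_pos: [0.5223, 0.1738, 0.1991]
ee_rot: [-1.345, 1.571, 0.476]
force: [0.4, -0.0, -0.3]
width: 0.0591
```

Emit:
step_arm:
  deltas:
    - [0.05, 0, 0, 0, 1]
    - [0.1, 0, 0, 0, 1]
    - [0.1, 0, 0, 0, 1]
    - [0.1, 0, 0, 0, 1]
    - [0.1, 0, 0, 0, 1]
    - [0.1, 0, 0, 0, 1]
    - [0.1, 0, 0, 0, 1]
    - [0.1, 0, 0, 0, 1]
    - [0.1, 0, 0, 0, 1]
    - [0.1, 0, 0, 0, 1]

```text
t: 10.9
eef_pos: [0.5223, 0.1738, 0.1981]
ee_rot: [-0.797, 1.571, 1.024]
force: [0.7, 0.5, -0.7]
width: 0.0587
```

Emit:
step_arm:
  deltas:
    - [0.03, 0, 0, 0, 1]
    - [0.06, 0, 0, 0, 1]
    - [0.08, 0, 0, 0, 1]
    - [0.08, 0, 0, 0, 1]
    - [0.08, 0, 0, 0, 1]
    - [0.08, 0, 0, 0, 1]
    - [0.08, 0, 0, 0, 1]
    - [0.08, 0, 0, 0, 1]
    - [0.08, 0, 0, 0, 1]
    - [0.08, 0, 0, 0, 1]

```text
t: 11.73
eef_pos: [0.5223, 0.1738, 0.1972]
ee_rot: [1.681, 1.571, -2.78]
force: [-0.7, -0.2, -0.2]
width: 0.0589
```

Emit:
step_arm:
  deltas:
    - [0.03, 0, 0, 0, 1]
    - [0.06, 0, 0, 0, 1]
    - [0.08, 0, 0, 0, 1]
    - [0.08, 0, 0, 0, 1]
    - [0.08, 0, 0, 0, 1]
    - [0.08, 0, 0, 0, 1]
    - [0.08, 0, 0, 0, 1]
    - [0.08, 0, 0, 0, 1]
    - [0.08, 0, 0, 0, 1]
    - [0.08, 0, 0, 0, 1]

```text
t: 12.57
eef_pos: [0.5223, 0.1738, 0.1969]
ee_rot: [-1.493, 1.57, 0.329]
force: [-3.6, 0.2, 5.4]
width: 0.0589
```

Force z jumped to +5.4 N and the TCP stopped short of its target, which indicates contact. Verifying with a few readings and a look before release.

Run:
```python
from h import *
o=snap("f")
print(get_state()["force"].round(2),get_state()["eef_pos"].round(4))
for n in o:
    sl=np.s_[60:260,90:290]
    cv2.imwrite(f"pics/f_{n}_crop.png",cv2.resize(cv2.cvtColor(o[n]["pixels"][sl],cv2.COLOR_RGB2BGR),None,fx=3,fy=3,interpolation=cv2.INTER_CUBIC))
```

```text
[-2.97  0.15  5.64] [0.5224 0.1738 0.1969]
```

View pics/f_side_crop.png

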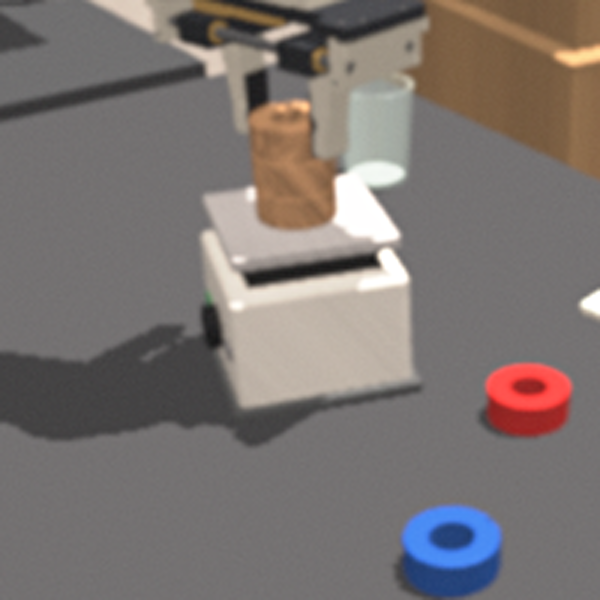

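The held ring rests on the pile at crop (290,130), with no visible gap. Both force readings, +5.4 and +5.6 N, agree. Releasing now.

Emit:
step_arm:
  deltas:
    - [0, 0, 0, 0, 0.3]
    - [0, 0, 0, 0, 0.25]
    - [0, 0, 0, 0, 0.2]
    - [0, 0, 0, 0, 0.1]
    - [0, 0, 0, 0, 0]
    - [0, 0, 0, 0, 0]
    - [0, 0, 0, 0, 0]
    - [0, 0, 0, 0, 0]
    - [0, 0, 0, 0, 0]
    - [0, 0, 0, 0, 0]

```text
t: 13.5
eef_pos: [0.5223, 0.1738, 0.1964]
ee_rot: [-0.25, 1.571, 1.572]
force: [0.8, -0.3, 0.3]
width: 0.0876
```

Run:
```python
from h import *
f=grab_frame("side"); print(get_state()["force"].round(2),get_state()["width"])
cv2.imwrite("pics/g_crop.png",cv2.resize(cv2.cvtColor(f["pixels"][60:260,90:290],cv2.COLOR_RGB2BGR),None,fx=3,fy=3,interpolation=cv2.INTER_CUBIC))
```

```text
[0.33 0.27 0.6 ] 0.08766823419437136
```

View pics/g_crop.png

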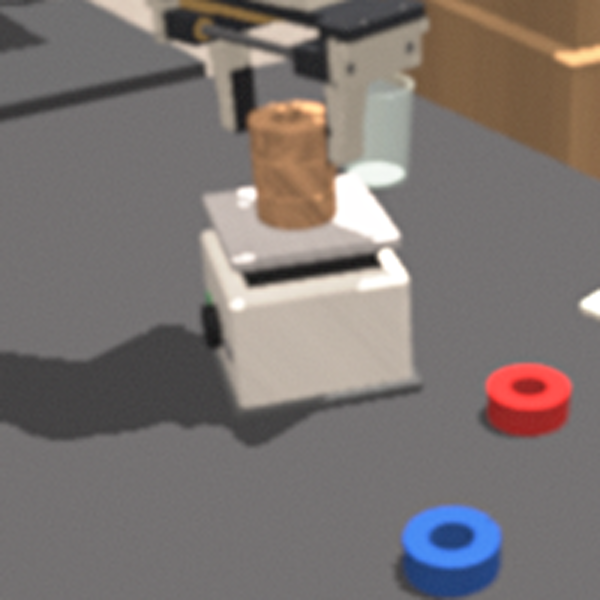

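The ring sits flat on the pile at crop (290,125), with both fingers clear. I'm retracting straight up, then aside, so the cameras can see it.

Emit:
step_arm:
  deltas:
    - [-0.5, 0, 0, 0, 0]
    - [-1.5, 0, 0, 0, 0]
    - [-3, 0, 0, 0, 0]
    - [-4.5, 0, 0, 0, 0]
    - [-6, 0, 0, 0, 0]
    - [-7.5, 0, 0, 0, 0]
    - [-9, 0, 0, 0, 0]
    - [-10.5, 0, 0, 0, 0]
    - [-11.5, 0, 0, 0, 0]
    - [-12, 0, 0, 0, 0]

```text
t: 14.38
eef_pos: [0.5228, 0.174, 0.3188]
ee_rot: [-1.288, 1.568, 0.534]
force: [0.4, -0.7, -0.3]
width: 0.0876
```

Emit:
step_arm:
  deltas:
    - [0, 0, -1.5, 0, 0]
    - [0, 0, -4, 0, 0]
    - [0, 0, -7, 0, 0]
    - [0, 0, -10, 0, 0]
    - [0, 0, -13, 0, 0]
    - [0, 0, -16, 0, 0]
    - [0, 0, -19, 0, 0]
    - [0, 0, -22, 0, 0]
    - [0, 0, -24, 0, 0]
    - [0, 0, -25, 0, 0]

```text
t: 15.22
eef_pos: [0.5844, -0.0707, 0.316]
ee_rot: [1.611, 1.57, -2.852]
force: [-1.0, 0.6, -0.6]
width: 0.0877
```

Run:
```python
from h import *
o=snap("k")
s=get_state();print(s["t"],s["eef_pos"].round(3),s["qd"].round(3))
for n in o:
    W=cloud(o[n]); x,y,z=W[...,0],W[...,1],W[...,2]
    for nm,cx,cy,lo,hi in(("ring",.523,.174,.193,.206),("white",.538,-.257,.018,.032),("blue",.464,-.09,.018,.032)):
        m=(np.hypot(x-cx,y-cy)<.045)&(z>lo)&(z<hi); P=W[m]
        A=np.c_[P[:,:2]-[cx,cy],np.ones(len(P))]; c=np.linalg.lstsq(A,P[:,2],rcond=None)[0]
        print(n,nm,m.sum(),"fit",np.round(disc(P[:,:2]),4),"z",np.round(np.median(P[:,2]),4),"tilt",np.degrees(np.hypot(*c[:2])).round(1))
```

```text
15.3167 [ 0.584 -0.07   0.316] [ 0.039 -0.013 -0.008 -0.007  0.003 -0.026]
side ring 297 fit [0.5245 0.1726] z 0.1999 tilt 1.5
side white 695 fit [ 0.5402 -0.2579] z 0.025 tilt 1.8
side blue 548 fit [ 0.4647 -0.0918] z 0.0253 tilt 1.8
top ring 1093 fit [0.5228 0.1742] z 0.1982 tilt 0.4
top white 665 fit [ 0.5399 -0.2575] z 0.0233 tilt 0.2
top blue 673 fit [ 0.4645 -0.091 ] z 0.0233 tilt 0.2
```

View pics/k_top.png

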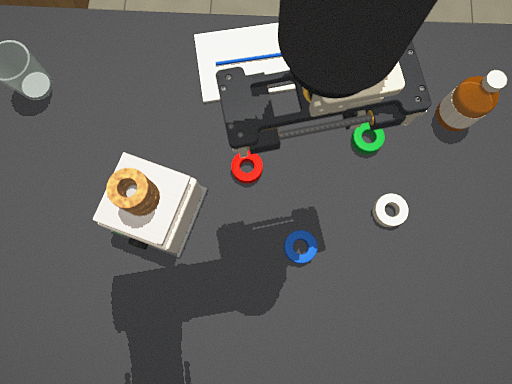

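View pics/k_side.png

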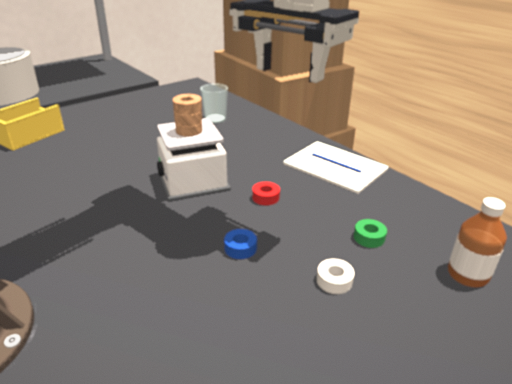

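The top view shows the ring on the pile at (128,189), flat and concentric. White (391,210) and blue (301,247) are where they were, and the gripper is clear of everything. Handing in.

```bash
python3 -c "
from station import *
print(job_done())"
```

```text
the job is handed in; nothing more can be done
None
```

The cork ring is on top of the pile, flat and centred, and I handed the job in at about 15 s of the 48 s allowed. `job_done()` returned no verdict.

- **What I did:** I gripped the loose cork ring (not the red, green, blue or white one) with 15 N and lifted it over the pile. I then lowered it in steps of about 1 mm until the wrist force showed contact at 5.4 and 5.6 N. Only then did I open the fingers and back away.
- **Ring on the pile:** its centre is within about 1 mm of the pile centre I measured at the start. Its top is at about 0.199 m, one ring height above the earlier pile top. The measured tilt is at most 1.5°.
- **White and blue rings:** both are within 0.5 mm of where they started. The gripper touches nothing.
- **Disagreement:** the two cameras differ by about 2 mm in position and height, which matches their stated calibration. The force reading also showed a sideways 3 N while the ring was pressed on the pile. It was gone after release, and the ring did not visibly shift.

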